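# Comb the rhythm sticks into a neat row

## Robot

A 7-joint arm with a two-finger parallel gripper is mounted at the origin on the work surface. World frame = base frame: x ahead of the robot, y to its left, z up, the work surface at z = 0. Lengths are in mm, angles in rad, forces in N, time in s.
With the tool pointing down it reaches from about 425 to 975 mm from the base axis. Payload 16.7 kg.
Tool frame: the origin (TCP) lies between the finger pads; the fingertips stand 8 mm ahead of it and the grasp point (between the pads) lies 11 mm behind it; z points along the fingers, y is the line along which they close (so a half turn about z gives the same grasp; the last joint's range is limited). The gripper opens to 85 mm and grips with 20 to 120 N. Pads are 22 mm wide; open, the fingers measure 114 mm over their backs; the gripper's body (76 mm by 85 mm) begins 54 mm behind the grasp point. The pads swing forward as they close: fully open they stand 13 mm farther back than shut.
Start: joints at [0.965, 0.426, 0.074, 1.606, -0.034, 1.111, -0.067], TCP at [297.693, -605.769, 239.302] pointing down, gripper open.
Joint ranges: [-2.85, 2.85], [-0.5, 2.14], [-1.23, 1.37], [0.21, 2.46], [-1.02, 4.16], [0.16, 2.05], [-2.73, 2.73]. Speed limits (rad/s): [1.89, 1.89, 2.39, 2.39, 3.01, 3.01, 3.01].

## Interface

Orientations are given as a unit quaternion [x, y, z, w].
In Python, from station import env gives the robot as it stands. The module is installed in compiled form; this text tells all that it offers.
- The arm moves only by the shell command python3 -m jog 'ROWS' [OPENING]. ROWS is JSON, a list of rows, each a list of 6 numbers: the shift along the tool's x, y, z in units of 0.05 m (1.0 is 0.05 m), then the turn, a rotation vector about the tool's x, y, z in units of pi/2 rad (1.0 is pi/2 rad). A call has 1 to 5 rows; each row shifts and turns the commanded pose from where the row before left it, along the tool's axes as they then stand; what a row does not reach is not made up. A row lasts 1/8 s, in which the tool goes at most 62.5 mm and 10.7 degrees, less where a joint would pass 70% of its speed; a pose out of reach is approached as far as the arm can. A call with a number of a shift or a turn outside -1 to 1 is refused whole. A call with a gripper value outside its range is refused whole. OPENING is the opening in per cent of the stroke, from 0 (shut) to 100 (fully open), set as the call begins (- or left out, the last holds). The fingers move at their own pace and stop on an object; the grip force is fixed at half the most. Time passes only in rows, so rows that do not move let the fingers close. It gives the time, the measured TCP pose, the force, the opening and the grip force at its end, in the units of the state.
- env.get_obs(): the state, without advancing time (a new reading comes with each control period).
- env.capture(name): name is "scene" or "top"; returns (picture, depth): 400x640x3 uint8, red, green, blue; 400x640 float32, mm along the optical axis (not along the pixel's ray), 0 where there is no reading.
- env.get_calibration(name): a dict with "fx", "fy", "cx", "cy" (pixels), "distortion" ([k1, k2, p1, p2, k3] as OpenCV has them; the pictures are not rectified), "world_from_camera" (4x4, takes a point from camera to world coordinates). Camera axes: x right, y up, looking along -z (the intrinsics and any distortion apply to the point x, -y, -z); pixel columns grow to the right and rows downward; lengths in mm; the calibration is good to about 2 mm. A picture is of the moment at which its call begins. get_calibration takes no time and is no camera call.
- env.finish_job(): hands the job in; it is judged then, once.
The state is a dict: "clock": time; "qpos": joint angles; "qd": joint speeds; "tau": joint torques, N m; "ee_pos": TCP position; "tool_rot": TCP orientation; "ft_force": force on the tool from outside, world axes, zero at the start; "ft_torque": the same for the moment, N m; "width": finger opening in mm; "gripper_force": force on a finger pad.
Only numpy, scipy, OpenCV 4.12 (cv2) and the standard library are available. Lean on these libraries where they do the work, as an engineer would, in place of code of your own. Each camera call takes 0.05 s, during which the arm holds its last target. There are 200 camera calls.

## Task

Take the small rake from its cork mat and use it to comb the four scattered rhythm sticks along their blue tray until they lie parallel, side by side and touching, against the white sprung rail; bed the row by pressing it onto the rail with the rake at 6 to 10 newtons for about a second, never more than 12. Then draw the rake away without spoiling the row and stand it gently back on the cork mat, leaving the other toys where they are and never touching the sticks with the gripper.

Things in the scene. Friction and masses are not known exactly. Their poses are not given: they have to be found in the camera images.
- tray: Fixed shallow tray, light wood floor, blue rims. Origin: centre of its underside, on the table. Inner floor 130 mm along its x, 320 mm along its y (y -160 to +160), floor top at z = 5 mm, rims 8 mm thick, top at z = 20 mm. The sticks start between y = -95 and +113 mm; the -y end (y -160 to -95 mm) is free at first: room to set the rake down.
- rail_zone (a point): Point fixed to the tray, at tray x = 0, y = +128 mm, z = 12 mm, axes as the tray's: the middle setting of the white sprung rail's face. The rail spans the tray (124 mm along x), 10 mm thick, z 6 to 19 mm. Its real resting face lies up to 12 mm either side in y, unmeasured: feel for it. It yields to +y 1 mm per 6 N, at most 5 mm, and springs back.
- rake: Small loose rake, about 160 g, standing on its teeth on the mat. Origin: centre of its underside at the tooth tips; z up. Two rows of five wooden teeth 8 mm thick, 20 mm long, at y = -10 and +10 mm, x = -44 to 44 mm. Head 104 mm (x) by 30 mm (y), z 20 to 32 mm. It combs along its y, its x along the sticks; leading tooth faces 14 mm from its centre. It may tilt a little in the grip.
- rake_grip (a point): Middle of the rake's orange upright block handle, 58 mm above the tooth tips, axes as the rake's. The handle is 50 mm (x) by 24 mm (y), from 32 to 80 mm above the tooth tips; grip it from above across its 24 mm.
- mat: Fixed cork mat, 140 mm (its x) by 90 mm (its y), 4 mm thick; origin at the centre of its underside. The rake belongs on it, standing upright on its teeth, centre within 25 mm of the mat's centre.
- music_box: Orange crank music box, 70 by 90 by 64 mm, loose; bystander. Origin: centre of the underside.
- drum_box: Red wooden drum-shaped box, 88 mm across, 60 mm high, loose; bystander. Origin: centre of the underside.
- spinning_top: Blue tin spinning top standing on its foot, 65 mm across, 70 mm high, loose; bystander. Origin: centre of the foot.
- stick0: Red square-section wooden rhythm stick, 96 mm (its x) by 14 by 14 mm, 16 g, loose in the tray. Origin: centre of the underside. It starts within 0.35 rad of lying across the tray (along tray x).
- stick1: Yellow square-section wooden rhythm stick, 96 mm (its x) by 14 by 14 mm, 16 g, loose in the tray. Origin: centre of the underside. It starts within 0.35 rad of lying across the tray (along tray x).
- stick2: Green square-section wooden rhythm stick, 96 mm (its x) by 14 by 14 mm, 16 g, loose in the tray. Origin: centre of the underside. It starts within 0.35 rad of lying across the tray (along tray x).
- stick3: Blue square-section wooden rhythm stick, 96 mm (its x) by 14 by 14 mm, 16 g, loose in the tray. Origin: centre of the underside. It starts within 0.35 rad of lying across the tray (along tray x).
Not all that is in view belongs to the job. Of the things like the rake, leave any that is purple or yellow; of the rest the smaller one is meant.

How it is judged (in metres and radians):
On the way, in this order (a step that is already met when the one before it is completed fails the run):
1. the rake is lifted off its mat (z of rake in the frame of mat above 0.02 m and contact force between the fingers and rake above 1 N), for 0.1 s.
2. the four sticks lie parallel and touching at the rail end, and the rake presses the row onto the rail with at least 5 N for 0.4 s (angle between the x axis of each of stick0, stick1, stick2, stick3 and the x axis of tray, either way round below 0.08 rad and y of each of stick0, stick1, stick2, stick3 in the frame of tray above 0.058 m and z of each of stick0, stick1, stick2, stick3 in the frame of tray below 0.009 m and y of stick0 in the frame of stick1 between -0.047 and 0.047 m and y of stick0 in the frame of stick2 between -0.047 and 0.047 m and y of stick0 in the frame of stick3 between -0.047 and 0.047 m and y of stick1 in the frame of stick2 between -0.047 and 0.047 m and y of stick1 in the frame of stick3 between -0.047 and 0.047 m and y of stick2 in the frame of stick3 between -0.047 and 0.047 m and (contact force between rake and stick0 above 5 N or contact force between rake and stick1 above 5 N or contact force between rake and stick2 above 5 N or contact force between rake and stick3 above 5 N)), for 0.4 s.
At the end, for the whole second after the job is handed in: The four sticks lie flat, at rest, at the rail end (centres beyond tray y = 58 mm), each within 0.10 rad of tray x, all centres within 48 mm along the tray; the rake stands upright (0.06 rad) on its teeth, centre within 25 mm of the mat's centre, released, at rest (angle between the x axis of each of stick0, stick1, stick2, stick3 and the x axis of tray, either way round below 0.1 rad and y of each of stick0, stick1, stick2, stick3 in the frame of tray above 0.058 m and z of each of stick0, stick1, stick2, stick3 in the frame of tray below 0.009 m and y of stick0 in the frame of stick1 between -0.048 and 0.048 m and y of stick0 in the frame of stick2 between -0.048 and 0.048 m and y of stick0 in the frame of stick3 between -0.048 and 0.048 m and y of stick1 in the frame of stick2 between -0.048 and 0.048 m and y of stick1 in the frame of stick3 between -0.048 and 0.048 m and y of stick2 in the frame of stick3 between -0.048 and 0.048 m and linear speed of each of stick0, stick1, stick2, stick3, rake below 0.01 m/s and horizontal distance between rake and mat below 0.025 m and angle between rake's own z axis and vertical below 0.06 rad and z of rake in the frame of mat below 0.008 m); the robot touches nothing.
It fails at once if the rake pushes a stick with more than 12 N (contact force between rake and stick0 above 12 N or contact force between rake and stick1 above 12 N or contact force between rake and stick2 above 12 N or contact force between rake and stick3 above 12 N).
It fails at once if the rake is pushed onto the tray or the mat with more than 40 N (contact force between rake and tray above 40 N or contact force between rake and mat above 40 N).
It fails at once if the gripper or arm touches a stick (contact force between any of the fingers, the arm and stick0 above 0.3 N or contact force between any of the fingers, the arm and stick1 above 0.3 N or contact force between any of the fingers, the arm and stick2 above 0.3 N or contact force between any of the fingers, the arm and stick3 above 0.3 N).
It fails at once if a stick leaves the tray floor (z of any of stick0, stick1, stick2, stick3 in the frame of tray above 0.03 m).
It fails at once if a bystander toy is moved more than 15 mm or tipped (distance of any of music_box, drum_box, spinning_top from where it was at the start of the episode above 0.015 m or angle between any of music_box, drum_box, spinning_top's own z axis and vertical above 0.3 rad).
It also fails if it takes over 72 s, if anything falls off the work surface, if the arm or the gripper's body presses on something with over 40 N, if the wrist force passes 120 N, or if a joint passes its speed limit or range.

## Working session

There is one attempt and no reset: what is moved stays moved. The work goes in short steps, Python scripts to look and compute and a shell command to move; the robot and the scene stay as the last step left them, time stands still between calls to the robot, and variables do not carry over. Pictures are saved under pics/ and viewed, at most 13 in all, crops included, and the job is handed in when it is done.

```bash
mkdir -p pics; cat > h.py <<'E'
import numpy as np, cv2
from station import env
from scipy.spatial.transform import Rotation as R
def snap(cam,fn):
    p,d=env.capture(cam); cv2.imwrite('pics/'+fn+'.png',p[:,:,::-1]); np.save('pics/'+fn+'.npy',d); return p,d
def pt(cam,fn,u,v,z=None):
    c=env.get_calibration(cam); K=np.array([[c['fx'],0,c['cx']],[0,c['fy'],c['cy']],[0,0,1]])
    x,y=cv2.undistortPoints(np.array([[[u,v]]],float),K,np.array(c['distortion'],float))[0,0]
    T=np.array(c['world_from_camera']); r=T[:3,:3]@np.array([x,-y,-1]); o=T[:3,3]
    if z is None:
        d=np.load('pics/'+fn+'.npy'); a=d[int(v)-1:int(v)+2,int(u)-1:int(u)+2]; s=np.median(a[a>0])
    else: s=(z-o[2])/r[2]
    return o+s*r
E
python3 - <<'E'
from h import *
snap('top','t0'); snap('scene','s0')
o=env.get_obs(); print(o)
print(env.get_calibration('top'))
E
```

```text
{'clock': 0.1, 'qpos': array([ 0.96450798,  0.42666596,  0.0738474 ,  1.60656925, -0.03412781,
        1.11083379, -0.06709272]), 'qd': array([-0.00036578, -0.002641  , -0.0002508 , -0.0020341 ,  0.00143278,
       -0.00066856,  0.00113392]), 'tau': array([ 7.80723378e-03, -9.51541972e+01,  3.77192438e+00, -4.64413083e+01,
        1.98483258e-02,  6.49901340e-03, -1.70500073e-05]), 'ee_pos': array([ 297.53639213, -605.45551493,  238.6712073 ]), 'tool_rot': array([ 9.74034720e-01,  2.26397864e-01, -1.66032265e-04, -5.85668436e-04]), 'ft_force': array([-0.23127968,  0.34682557, -0.18155459]), 'ft_torque': array([-0.00445094, -0.0085206 ,  0.0242765 ]), 'gripper_force': 0.0, 'width': 85.5298022640943}
{'fx': 457.03214363773935, 'fy': 457.03214363773935, 'cx': 319.44098301289057, 'cy': 204.42535024777015, 'distortion': array([-0.10389848,  0.        ,  0.        ,  0.        ,  0.        ]), 'world_from_camera': array([[ 8.17689890e-03,  9.91785119e-01, -1.27653497e-01,
         4.06436910e+02],
       [-9.99813213e-01,  5.87310768e-03, -1.84132108e-02,
        -1.24937991e+02],
       [-1.75122257e-02,  1.27780216e-01,  9.91647890e-01,
         1.23743875e+03],
       [ 0.00000000e+00,  0.00000000e+00,  0.00000000e+00,
         1.00000000e+00]])}
```

View pics/t0.png

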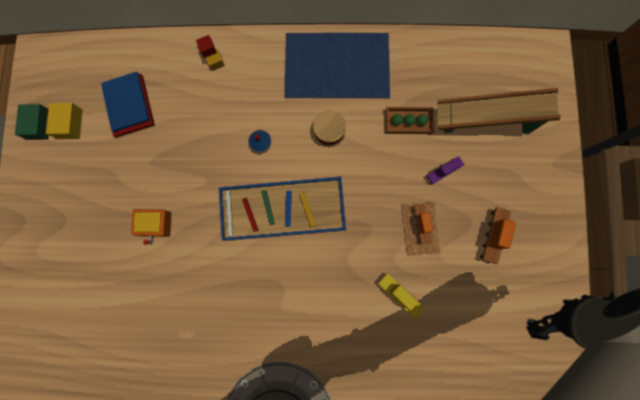

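View pics/s0.png

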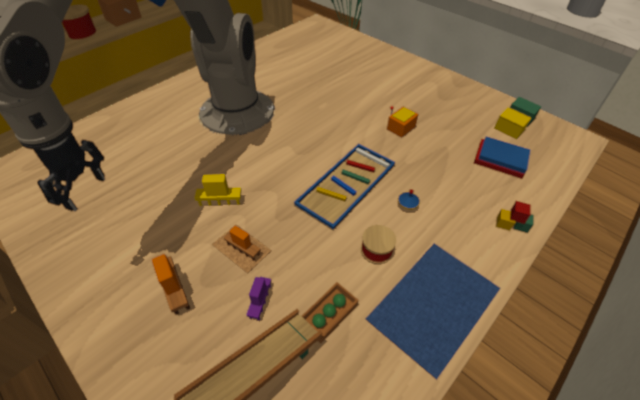

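The top view shows the tray at about (283,208) with the white rail at its left end (228,213). The rake is on the cork mat at about (422,226), and the larger orange one at (497,236) is a decoy. I'll enlarge both areas.

```bash
python3 - <<'E'
import cv2
p=cv2.imread('pics/t0.png')
a=cv2.resize(p[170:250,210:350],None,fx=5,fy=5,interpolation=cv2.INTER_CUBIC)
b=cv2.resize(p[190:265,390:450],None,fx=7,fy=7,interpolation=cv2.INTER_CUBIC)
cv2.imwrite('pics/t0a.png',a);cv2.imwrite('pics/t0b.png',b)
E
```

```text
(no output)
```

View pics/t0a.png

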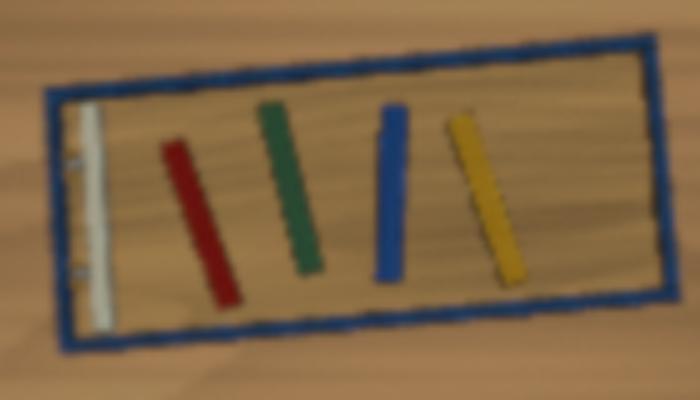

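View pics/t0b.png

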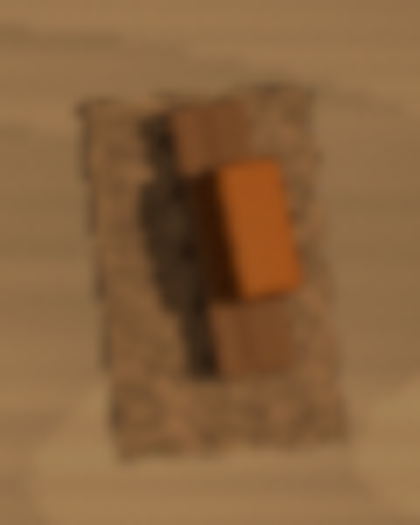

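The first crop shows the tray corners, and the sticks in the order red, green, blue, yellow from the rail, with yellow's outermost end near (525,280). The second shows the mat corners and the orange handle top at (217,168)–(300,285). Next I'll compute poses.

```bash
cat >> h.py <<'E'
def P(ps,z,s,o): return np.array([pt('top','t0',u/s+o[0],v/s+o[1],z) for u,v in ps])
E
python3 - <<'E'
from h import *
np.set_printoptions(precision=1,suppress=True)
def rep(n,p):
    d=(p[0]+p[1]-p[2]-p[3])/2; e=(p[0]+p[3]-p[1]-p[2])/2
    print(n,p.mean(0),'len',np.hypot(*d[:2]),np.hypot(*e[:2]),'x-ang',np.arctan2(d[1],d[0]).round(3),'y-ang',np.arctan2(e[1],e[0]).round(3))
rep('tray',P([(45,90),(655,37),(678,298),(65,350)],20,5,(210,170)))
rep('mat',P([(83,105),(310,88),(345,445),(120,458)],4,7,(390,190)))
rep('handle',P([(217,168),(275,160),(300,285),(245,300)],84,7,(390,190)))
rep('head',P([(172,108),(243,100),(292,372),(210,375)],36,7,(390,190)))
T=P([(45,90),(655,37),(678,298),(65,350)],20,5,(210,170)); c=T.mean(0); e=(T[0]+T[3]-T[1]-T[2])[:2]; e/=np.linalg.norm(e); x=np.array([e[1],-e[0]])
for n,q in dict(red=[(174,142),(230,305)],green=[(271,103),(311,271)],blue=[(395,104),(389,280)],yel=[(460,115),(514,283)],yelout=[(526,278),(472,113)],rail=[(98,103),(111,330)]).items():
    for p in P(q,19,5,(210,170)): print(n,np.array([(p-c)[:2]@x,(p-c)[:2]@e]))
for n,u,v,z in [('drum',329,122,60),('top',260,139,60),('purple',445,170,30),('yellow',400,292,50)]: print(n,pt('top','t0',u,v,z))
E
```

```text
tray [551.3  -1.3  20. ] len 142.0245743515827 331.45290091644574 x-ang 0.1 y-ang 1.663
mat [ 499.8 -376.7    4. ] len 138.05144940779033 88.34315105158734 x-ang 0.084 y-ang 1.641
handle [ 510.1 -376.9   84. ] len 47.502147533239835 21.154701338744783 x-ang 0.185 y-ang 1.774
head [ 510.6 -375.9   36. ] len 102.9747619538489 29.18085305531419 x-ang 0.142 y-ang 1.647
red [36.5 98.4]
red [-54.3  73.9]
green [53.2 44.3]
green [-39.7  29.1]
blue [ 46.8 -22.8]
blue [-48.1 -12.3]
yel [ 37.7 -57.3]
yel [-55.4 -78.9]
yelout [-53.3 -85.6]
yelout [ 38.2 -63.9]
rail [ 61.5 138.6]
rail [-62.3 139. ]
drum [ 779.9 -126.8   60. ]
top [732.8  56.7  60. ]
purple [ 657.6 -440.9   30. ]
yellow [ 333.9 -311.6   50. ]
```

```bash
cat >> h.py <<'E'
def go(x,y,z,yaw):
    o=env.get_obs(); r=R.from_quat(o['tool_rot']); c,s=np.cos(yaw),np.sin(yaw)
    t=R.from_matrix(np.array([[c,s,0],[s,-c,0],[0,0,-1]]).T)
    w=(r.inv()*t).as_rotvec(); d=np.array([x,y,z])-o['ee_pos']
    ax=r.as_matrix()[:,0]
    print('t',round(o['clock'],2),'pos',o['ee_pos'].round(1),'yaw',np.arctan2(ax[1],ax[0]).round(4),'tilt',r.as_matrix()[:,2].round(3),'F',o['ft_force'].round(2),'w',round(o['width'],1),round(o['gripper_force'],1))
    print('turn units',(w/(np.pi/2)).round(3),'shift before turn',(r.inv().apply(d)/50).round(3),'after turn',(t.inv().apply(d)/50).round(3))
E
python3 -c "
from h import *
go(510,-376.5,130,0.14)"
```

```text
t 0.1 pos [ 297.5 -605.5  238.7] yaw 0.4568 tilt [-0.001  0.001 -1.   ] F [-0.23  0.35 -0.18] w 85.5 0.0
turn units [-0.001  0.     0.202] shift before turn [ 5.833 -2.233  2.176] after turn [ 4.847 -3.941  2.173]
```

```bash
python3 -m jog '[[0,0,0,0,0,0.101],[0,0,0,0,0,0.101],[0.9,-0.72,0,0,0,0],[0.9,-0.72,0,0,0,0],[0.9,-0.72,0,0,0,0]]' 100; python3 -m jog '[[0.9,-0.72,0.5,0,0,0],[0.9,-0.72,0.5,0,0,0],[0.4,-0.3,0.5,0,0,0],[0,0,0,0,0,0],[0,0,0,0,0,0]]'
python3 -c "
from h import *
go(510,-376.5,100,0.14)
snap('top','t1')
import cv2
p=cv2.imread('pics/t1.png');cv2.imwrite('pics/t1a.png',cv2.resize(p[180:270,380:470],None,fx=6,fy=6,interpolation=2))"
```

```text
clock: 0.72
ee_pos: [417.3, -478.5, 239.0]
tool_rot: [0.998, 0.07, -0.0, -0.0]
ft_force: [0.3, -0.4, 0.5]
width: 85.6
gripper_force: 0.0
clock: 1.35
ee_pos: [512.2, -379.9, 164.8]
tool_rot: [0.998, 0.069, -0.0, 0.0]
ft_force: [-0.6, -0.6, 1.1]
width: 85.3
gripper_force: 0.0
t 1.35 pos [ 512.2 -379.9  164.8] yaw 0.1386 tilt [-0. -0. -1.] F [-0.62 -0.62  1.1 ] w 85.3 0.0
turn units [ 0.     0.    -0.001] shift before turn [-0.034 -0.075  1.296] after turn [-0.034 -0.074  1.296]
```

View pics/t1a.png

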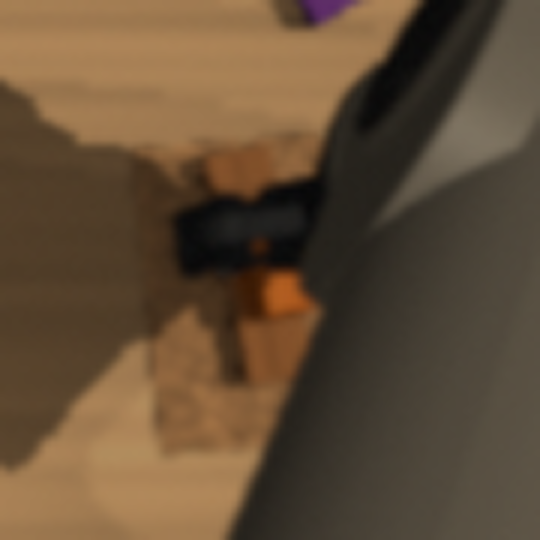

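The gripper sits over the handle. Next I descend and close.

```bash
python3 -m jog '[[-0.03,-0.07,0.8,0,0,0],[0,0,0.8,0,0,0],[0,0,0.6,0,0,0],[0,0,0,0,0,0],[0,0,0,0,0,0]]'
python3 -m jog '[[0,0,0,0,0,0],[0,0,0,0,0,0],[0,0,0,0,0,0],[0,0,0,0,0,0],[0,0,0,0,0,0]]' 0; python3 -m jog '[[0,0,0,0,0,0],[0,0,0,0,0,0],[0,0,0,0,0,0]]'
```

```text
clock: 2.02
ee_pos: [511.1, -376.9, 56.2]
tool_rot: [0.998, 0.069, 0.001, 0.001]
ft_force: [0.5, -0.5, 1.1]
width: 85.0
gripper_force: 0.0
clock: 2.65
ee_pos: [511.0, -375.9, 55.0]
tool_rot: [0.998, 0.07, 0.0, 0.0]
ft_force: [-0.5, 0.9, 5.4]
width: 23.4
gripper_force: 58.7
clock: 3.02
ee_pos: [511.0, -375.9, 55.0]
tool_rot: [0.998, 0.07, 0.0, 0.0]
ft_force: [-1.0, 0.9, 5.5]
width: 23.1
gripper_force: 58.7
```

```bash
python3 -m jog '[[0,0,-0.3,0,0,0],[0,0,-0.5,0,0,0],[0,0,-0.5,0,0,0],[0,0,0,0,0,0.028],[0,0,0,0,0,0]]'
python3 -c "
from h import *
go(563,-123.6,115,0.095)
snap('scene','s1');snap('top','t2')
p=cv2.imread('pics/s1.png');cv2.imwrite('pics/s1a.png',cv2.resize(p[150:300,140:340],None,fx=4,fy=4,interpolation=2))"
```

```text
clock: 3.65
ee_pos: [511.0, -375.8, 120.5]
tool_rot: [0.999, 0.048, 0.0, 0.0]
ft_force: [0.9, 0.4, -2.1]
width: 23.7
gripper_force: 58.8
t 3.65 pos [ 511.  -375.8  120.5] yaw 0.0957 tilt [ 0.001 -0.    -1.   ] F [ 0.94  0.41 -2.08] w 23.7 58.8
turn units [ 0. -0.  0.] shift before turn [ 1.518 -4.921  0.109] after turn [ 1.514 -4.922  0.11 ]
```

View pics/s1a.png

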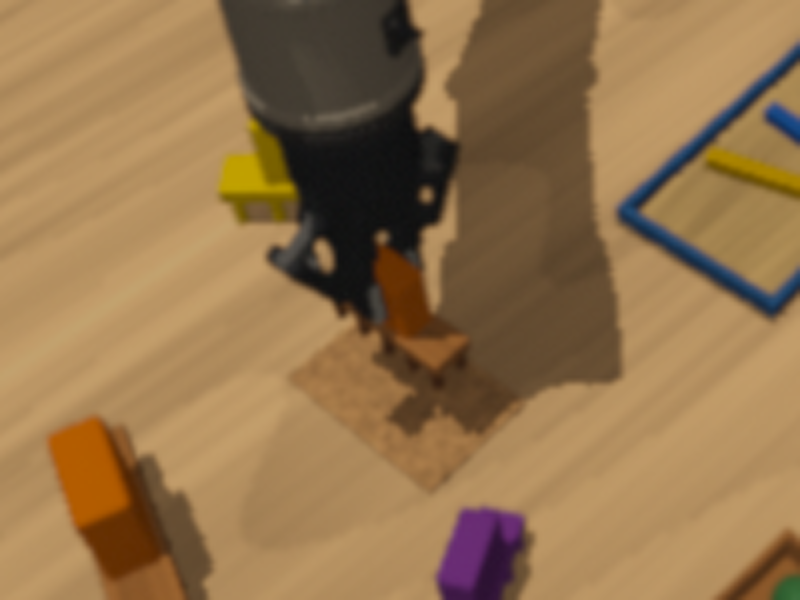

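The rake is held level, clear of the mat. I move it over the free end of the tray.

```bash
python3 -m jog '[[0.25,-0.82,0,0,0,0],[0.25,-0.82,0,0,0,0],[0.25,-0.82,0,0,0,0],[0.25,-0.82,0,0,0,0],[0.25,-0.82,0,0,0,0]]'; python3 -m jog '[[0.26,-0.82,0,0,0,0],[0,0,0,0,0,0],[0,0,0,0,0,0]]'
python3 -c "
from h import *
go(563,-123.6,59,0.095)
snap('top','t3');
p=cv2.imread('pics/t3.png');cv2.imwrite('pics/t3a.png',cv2.resize(p[160:260,210:370],None,fx=5,fy=5,interpolation=2))"
```

```text
clock: 4.38
ee_pos: [553.5, -164.4, 119.5]
tool_rot: [0.999, 0.048, -0.0, -0.0]
ft_force: [0.6, 0.8, -1.4]
width: 23.0
gripper_force: 59.0
clock: 4.75
ee_pos: [562.3, -124.0, 119.4]
tool_rot: [0.999, 0.048, -0.0, 0.0]
ft_force: [-0.3, -0.7, -0.8]
width: 23.4
gripper_force: 59.1
t 4.75 pos [ 562.3 -124.   119.4] yaw 0.0962 tilt [-0.001 -0.    -1.   ] F [-0.33 -0.72 -0.79] w 23.4 59.1
turn units [0.    0.    0.001] shift before turn [ 0.015 -0.008  1.208] after turn [ 0.014 -0.008  1.208]
```

View pics/t3a.png

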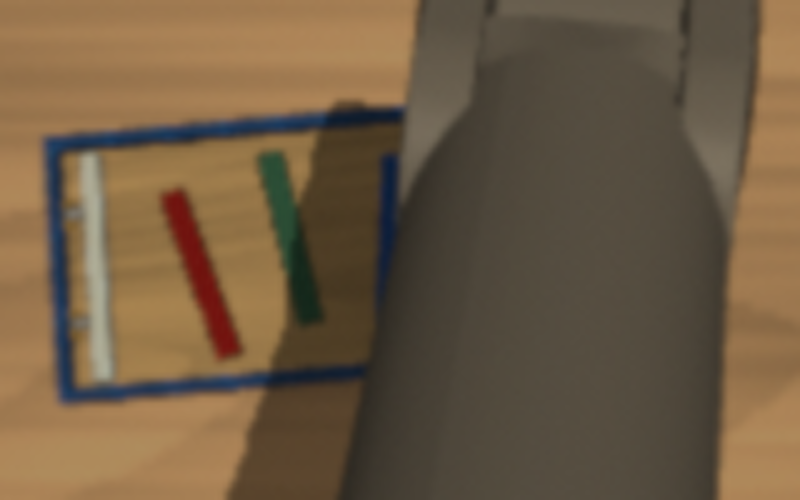

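```bash
python3 -m jog '[[0.01,0,0.5,0,0,0],[0,0,0.4,0,0,0],[0,0,0.2,0,0,0],[0,0,0.1,0,0,0],[0,0,0,0,0,0]]'
python3 -c "
from h import *
go(563,-123.6,58,0.095)
snap('scene','s2')
p=cv2.imread('pics/s2.png');cv2.imwrite('pics/s2a.png',cv2.resize(p[130:250,270:410],None,fx=5,fy=5,interpolation=2))"
```

```text
clock: 5.42
ee_pos: [563.1, -124.0, 59.7]
tool_rot: [0.999, 0.047, 0.0, 0.0]
ft_force: [-0.1, -0.2, -1.7]
width: 23.2
gripper_force: 59.2
t 5.42 pos [ 563.1 -124.    59.7] yaw 0.095 tilt [ 0. -0. -1.] F [-0.07 -0.24 -1.67] w 23.2 59.2
turn units [ 0. -0.  0.] shift before turn [-0.001 -0.007  0.035] after turn [-0.001 -0.007  0.035]
```

View pics/s2a.png

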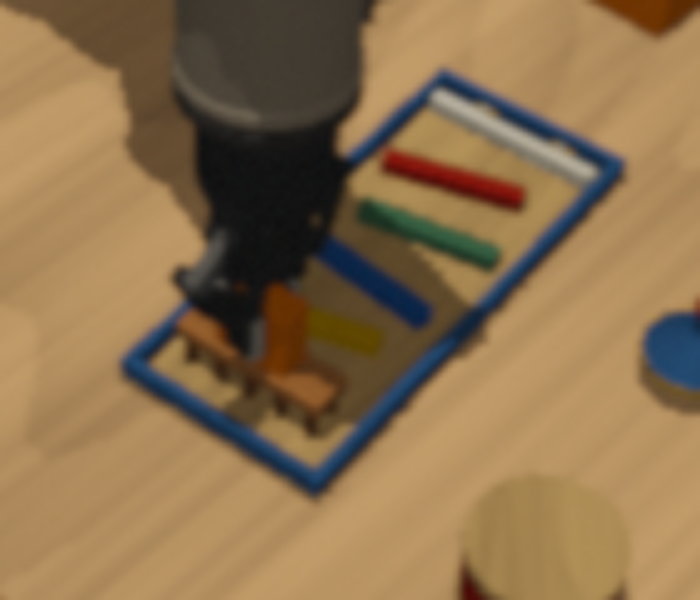

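The rake is down inside the tray at its free end, behind the yellow stick. I start combing.

```bash
python3 -m jog '[[0,-0.08,0,0,0,0],[0,-0.08,0,0,0,0],[0,-0.08,0,0,0,0],[0,-0.08,0,0,0,0],[0,-0.08,0,0,0,0]]'; python3 -m jog '[[0,-0.08,0,0,0,0],[0,-0.08,0,0,0,0],[0,-0.08,0,0,0,0],[0,-0.08,0,0,0,0],[0,-0.08,0,0,0,0]]' ; python3 -m jog '[[0,-0.08,0,0,0,0],[0,-0.08,0,0,0,0],[0,-0.08,0,0,0,0],[0,-0.08,0,0,0,0],[0,-0.08,0,0,0,0]]'; python3 -m jog '[[0,-0.08,0,0,0,0],[0,-0.08,0,0,0,0],[0,-0.08,0,0,0,0],[0,-0.08,0,0,0,0],[0,-0.08,0,0,0,0]]'
python3 -c "
from h import *
go(546.5,66,59,0.095)"
```

```text
clock: 6.1
ee_pos: [561.1, -103.4, 59.6]
tool_rot: [0.999, 0.048, 0.0, -0.0]
ft_force: [-0.3, 0.0, -1.7]
width: 23.2
gripper_force: 59.2
clock: 6.72
ee_pos: [559.2, -83.6, 59.6]
tool_rot: [0.999, 0.048, 0.0, -0.0]
ft_force: [-0.2, -0.7, -1.4]
width: 23.3
gripper_force: 59.2
clock: 7.35
ee_pos: [557.3, -63.6, 59.6]
tool_rot: [0.999, 0.048, -0.0, -0.0]
ft_force: [0.1, 0.3, -2.8]
width: 23.8
gripper_force: 59.2
clock: 7.98
ee_pos: [555.4, -43.8, 59.6]
tool_rot: [0.999, 0.048, 0.0, -0.0]
ft_force: [0.5, 0.5, -2.2]
width: 23.2
gripper_force: 59.2
t 7.97 pos [555.4 -43.8  59.6] yaw 0.0954 tilt [ 0.  0. -1.] F [ 0.48  0.51 -2.24] w 23.2 59.2
turn units [-0. -0.  0.] shift before turn [ 0.032 -2.202  0.012] after turn [ 0.031 -2.202  0.012]
```

```bash
python3 -m jog '[[0,-0.08,0,0,0,0],[0,-0.08,0,0,0,0],[0,-0.08,0,0,0,0],[0,-0.08,0,0,0,0],[0,-0.08,0,0,0,0]]'; python3 -m jog '[[0,-0.08,0,0,0,0],[0,-0.08,0,0,0,0],[0,-0.08,0,0,0,0],[0,-0.08,0,0,0,0],[0,-0.08,0,0,0,0]]' ; python3 -m jog '[[0,-0.08,0,0,0,0],[0,-0.08,0,0,0,0],[0,-0.08,0,0,0,0],[0,-0.08,0,0,0,0],[0,-0.08,0,0,0,0]]'; python3 -m jog '[[0,-0.06,0,0,0,0],[0,-0.06,0,0,0,0],[0,-0.06,0,0,0,0],[0,0,0,0,0,0]]'
python3 -c "
from h import *
go(546.5,66,59,0.095)
snap('scene','s3')
p=cv2.imread('pics/s3.png');cv2.imwrite('pics/s3a.png',cv2.resize(p[130:250,270:410],None,fx=5,fy=5,interpolation=2))"
```

```text
clock: 8.6
ee_pos: [553.5, -23.8, 59.6]
tool_rot: [0.999, 0.048, 0.0, -0.0]
ft_force: [-0.2, 0.0, -3.2]
width: 23.7
gripper_force: 59.2
clock: 9.22
ee_pos: [551.6, -4.0, 59.6]
tool_rot: [0.999, 0.048, 0.0, -0.0]
ft_force: [-1.0, 0.1, -2.3]
width: 23.5
gripper_force: 59.2
clock: 9.85
ee_pos: [549.7, 16.0, 59.6]
tool_rot: [0.999, 0.048, -0.0, -0.0]
ft_force: [-0.2, 0.4, -1.8]
width: 23.6
gripper_force: 59.2
clock: 10.35
ee_pos: [548.8, 25.0, 59.6]
tool_rot: [0.999, 0.048, 0.0, -0.0]
ft_force: [-0.5, -0.7, -1.9]
width: 23.6
gripper_force: 59.2
t 10.35 pos [548.8  25.   59.6] yaw 0.0958 tilt [ 0.  0. -1.] F [-0.47 -0.66 -1.88] w 23.6 59.2
turn units [-0.    -0.     0.001] shift before turn [ 0.032 -0.821  0.012] after turn [ 0.031 -0.821  0.012]
```

View pics/s3a.png

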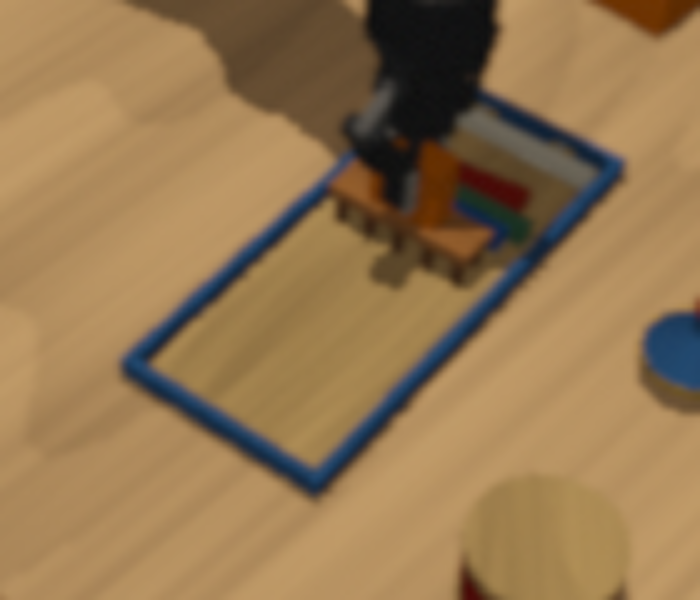

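The sticks are bunching ahead of the rake and nothing has ridden up. I continue slowly, reading the force.

```bash
python3 -m jog '[[0,-0.06,0,0,0,0],[0,-0.06,0,0,0,0],[0,-0.06,0,0,0,0],[0,-0.06,0,0,0,0],[0,-0.06,0,0,0,0]]'; python3 -m jog '[[0,-0.04,0,0,0,0],[0,-0.04,0,0,0,0],[0,-0.04,0,0,0,0],[0,-0.04,0,0,0,0]]' | grep -E "pos|force"; 
python3 -c "
from h import *
go(546.5,66,59,0.095)"
```

```text
clock: 11.02
ee_pos: [547.4, 39.8, 59.6]
tool_rot: [0.999, 0.048, 0.0, -0.0]
ft_force: [-0.1, -0.8, -2.5]
width: 23.5
gripper_force: 59.2
ee_pos: [546.7, 47.7, 59.6]
ft_force: [-0.2, -1.1, -1.6]
gripper_force: 59.2
t 11.53 pos [546.7  47.7  59.6] yaw 0.0955 tilt [ 0.  0. -1.] F [-0.17 -1.09 -1.64] w 23.6 59.2
turn units [-0. -0.  0.] shift before turn [ 0.032 -0.365  0.012] after turn [ 0.031 -0.365  0.012]
```

```bash
for i in 1; do python3 -m jog '[[0,-0.02,0,0,0,0],[0,-0.02,0,0,0,0],[0,-0.02,0,0,0,0],[0,-0.02,0,0,0,0]]' | grep -E "ee_pos|ft_force"; done; python3 -m jog '[[0,-0.02,0,0,0,0],[0,-0.02,0,0,0,0],[0,0,0,0,0,0]]' | grep -E "ee_pos|ft_force"; python3 -m jog '[[0,-0.02,0,0,0,0],[0,-0.02,0,0,0,0],[0,0,0,0,0,0]]' | grep -E "ee_pos|ft_force"; python3 -m jog '[[0,-0.02,0,0,0,0],[0,-0.02,0,0,0,0],[0,0,0,0,0,0]]' | grep -E "ee_pos|ft_force"
python3 -c "
from h import *
go(546.5,66,59,0.095)
snap('scene','s4')"
```

```text
ee_pos: [546.3, 51.6, 59.6]
ft_force: [-0.4, 0.3, -2.0]
ee_pos: [546.1, 53.7, 59.6]
ft_force: [-0.5, 0.3, -2.0]
ee_pos: [545.9, 55.7, 59.6]
ft_force: [-0.2, 0.0, -2.1]
ee_pos: [545.7, 57.7, 59.6]
ft_force: [0.5, -0.3, -2.0]
t 13.15 pos [545.7  57.7  59.6] yaw 0.0956 tilt [ 0.  0. -1.] F [ 0.53 -0.28 -2.02] w 23.0 59.2
turn units [-0. -0.  0.] shift before turn [ 0.032 -0.164  0.012] after turn [ 0.032 -0.164  0.012]
```

```bash
python3 -m jog '[[0,-0.02,0,0,0,0],[0,-0.02,0,0,0,0],[0,0,0,0,0,0]]' | grep -E "ee_pos|ft_force"; python3 -m jog '[[0,-0.02,0,0,0,0],[0,0,0,0,0,0]]' | grep -E "ee_pos|ft_force"; python3 -m jog '[[0,-0.02,0,0,0,0],[0,0,0,0,0,0]]' | grep -E "ee_pos|ft_force"
```

```text
ee_pos: [545.5, 59.7, 59.6]
ft_force: [-0.1, 0.5, -1.6]
ee_pos: [545.4, 60.6, 59.6]
ft_force: [-0.2, 0.2, -1.9]
ee_pos: [545.3, 61.6, 59.6]
ft_force: [0.0, 0.9, -2.0]
```

```bash
python3 -m jog '[[0,-0.02,0,0,0,0],[0,0,0,0,0,0]]' | grep -E "ee_pos|ft_force"; python3 -m jog '[[0,-0.02,0,0,0,0],[0,0,0,0,0,0]]' | grep -E "ee_pos|ft_force"
```

```text
ee_pos: [545.2, 62.6, 59.6]
ft_force: [0.5, 0.2, -1.9]
ee_pos: [545.1, 63.6, 59.6]
ft_force: [0.2, -0.9, -1.4]
```

```bash
python3 -m jog '[[0,-0.02,0,0,0,0],[0,0,0,0,0,0]]' | grep -E "ee_pos|ft_force"; python3 -m jog '[[0,-0.02,0,0,0,0],[0,0,0,0,0,0]]' | grep -E "ee_pos|ft_force"
python3 -c "
from h import *
snap('scene','s4')
p=cv2.imread('pics/s4.png');cv2.imwrite('pics/s4a.png',cv2.resize(p[130:200,330:410],None,fx=8,fy=8,interpolation=2))"
```

```text
ee_pos: [545.0, 64.6, 59.6]
ft_force: [-1.1, -0.4, -1.2]
ee_pos: [544.9, 65.6, 59.6]
ft_force: [-0.2, 1.3, -1.5]
```

View pics/s4a.png

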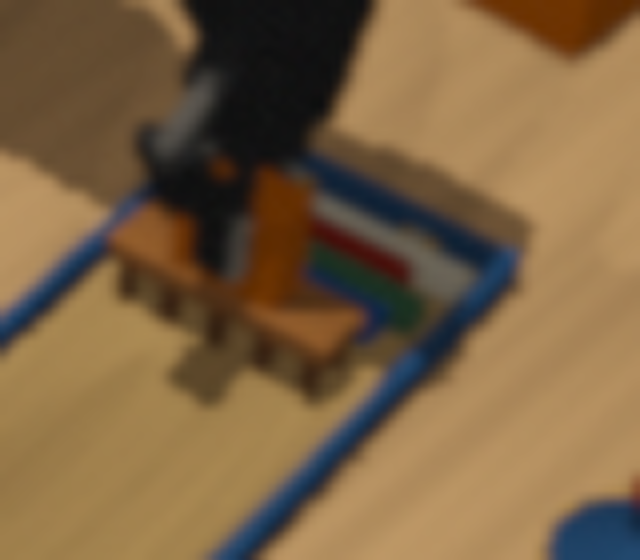

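The row is packed side by side and nearly on the rail. I keep to small steps from here.

```bash
python3 -m jog '[[0,-0.02,0,0,0,0],[0,0,0,0,0,0],[0,0,0,0,0,0]]' | grep -E "ee_pos|ft_force"; python3 -m jog '[[0,-0.01,0,0,0,0],[0,0,0,0,0,0]]' | grep -E "ee_pos|ft_force"
```

```text
ee_pos: [544.8, 66.5, 59.6]
ft_force: [-0.3, -0.7, -1.7]
ee_pos: [544.8, 66.9, 59.6]
ft_force: [-0.3, -2.2, -1.0]
```

```bash
python3 -m jog '[[0,-0.01,0,0,0,0],[0,0,0,0,0,0]]' | grep -E "ee_pos|ft_force"; python3 -m jog '[[0,-0.01,0,0,0,0],[0,0,0,0,0,0]]' | grep -E "ee_pos|ft_force"
```

```text
ee_pos: [544.7, 67.2, 59.6]
ft_force: [-0.4, -2.9, -0.4]
ee_pos: [544.6, 67.6, 59.6]
ft_force: [-0.4, -5.9, 0.1]
```

```bash
python3 -m jog '[[0,-0.008,0,0,0,0],[0,0,0,0,0,0],[0,0,0,0,0,0]]' | grep -E "clock|ee_pos|ft_force"; python3 -c "
from h import *
go(545,67,59,.095)"
```

```text
clock: 16.62
ee_pos: [544.6, 67.9, 59.6]
ft_force: [-0.9, -5.8, -0.2]
t 16.62 pos [544.6  67.9  59.6] yaw 0.095 tilt [-0. -0. -1.] F [-0.95 -5.81 -0.23] w 23.4 59.5
turn units [0. 0. 0.] shift before turn [0.007 0.018 0.012] after turn [0.007 0.018 0.012]
```

```bash
python3 -m jog '[[0,-0.008,0,0,0,0],[0,0,0,0,0,0]]' | grep -E "ee_pos|ft_force";  python3 -m jog '[[0,0,0,0,0,0]]' | grep -E "ee_pos|ft_force"
```

```text
ee_pos: [544.5, 68.0, 59.6]
ft_force: [-1.1, -7.7, 0.8]
ee_pos: [544.5, 68.0, 59.6]
ft_force: [-1.1, -6.2, 1.4]
```

```bash
python3 -m jog '[[0,-0.005,0,0,0,0],[0,0,0,0,0,0],[0,0,0,0,0,0]]' | grep -E "ee_pos|ft_force";  python3 -m jog '[[0,0,0,0,0,0],[0,0,0,0,0,0],[0,0,0,0,0,0]]' | grep -E "ee_pos|ft_force"; python3 -m jog '[[0,0,0,0,0,0],[0,0,0,0,0,0],[0,0,0,0,0,0]]' | grep -E "ee_pos|ft_force"
python3 -c "
from h import *
snap('scene','s5');snap('top','t5')
a=cv2.imread('pics/s5.png')[125:200,325:415];b=cv2.imread('pics/t5.png')[170:250,210:290]
a=cv2.resize(a,(450,375),interpolation=2);b=cv2.resize(b,(350,350),interpolation=2)
c=np.zeros((375,800,3),'u1');c[:,:450]=a;c[:350,450:]=b;cv2.imwrite('pics/c5.png',c)"
```

```text
ee_pos: [544.5, 68.1, 59.6]
ft_force: [-0.7, -7.7, 1.1]
ee_pos: [544.5, 68.2, 59.6]
ft_force: [-0.8, -7.4, 0.9]
ee_pos: [544.5, 68.1, 59.6]
ft_force: [-0.7, -6.4, 1.6]
```

View pics/c5.png

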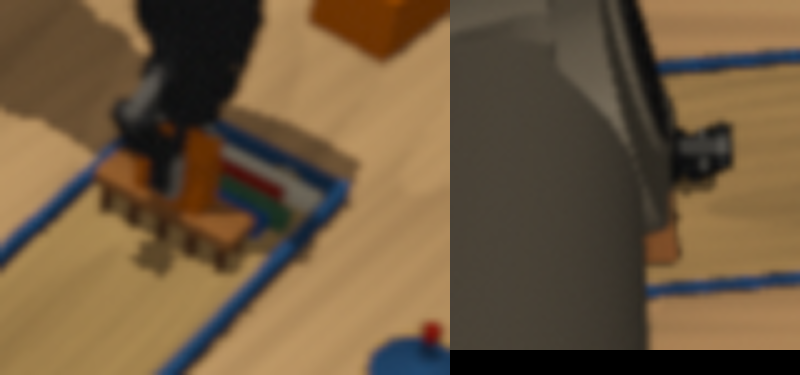

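The row is held on the rail at about 7 N for over a second, with the sticks parallel and packed. I ease off slowly, back away, then lift.

```bash
python3 -m jog '[[0,0.006,0,0,0,0],[0,0.006,0,0,0,0],[0,0.006,0,0,0,0],[0,0.006,0,0,0,0],[0,0.006,0,0,0,0]]' | grep -E "ee_pos|ft_force";  python3 -m jog '[[0,0.006,0,0,0,0],[0,0.006,0,0,0,0],[0,0.01,0,0,0,0],[0,0.01,0,0,0,0],[0,0.03,0,0,0,0]]' | grep -E "ee_pos|ft_force"; python3 -m jog '[[0,0.1,0,0,0,0],[0,0.2,0,0,0,0],[0,0.3,0,0,0,0],[0,0.3,0,0,0,0],[0,0,0,0,0,0]]' | grep -E "ee_pos|ft_force"; python3 -m jog '[[0,0,-0.2,0,0,0],[0,0,-0.5,0,0,0],[0,0,-0.6,0,0,0],[0,0,0,0,0,0]]'
python3 -c "
from h import *
go(500,-376.7,120,.08)"
```

```text
ee_pos: [544.6, 67.6, 59.5]
ft_force: [-1.9, -4.0, -0.7]
ee_pos: [545.2, 64.8, 59.7]
ft_force: [0.0, -0.6, -2.3]
ee_pos: [549.4, 17.6, 59.6]
ft_force: [-0.5, 1.0, -2.6]
clock: 20.6
ee_pos: [550.7, 20.4, 127.2]
tool_rot: [0.999, 0.048, 0.002, -0.0]
ft_force: [0.5, 0.1, -3.2]
width: 23.4
gripper_force: 59.5
t 20.6 pos [550.7  20.4 127.2] yaw 0.0962 tilt [ 0.004  0.001 -1.   ] F [ 0.52  0.11 -3.18] w 23.4 59.5
turn units [-0.    -0.003  0.01 ] shift before turn [-1.773  7.808  0.134] after turn [-1.646  7.836  0.145]
```

```bash
python3 -m jog '[[-0.17,0.78,0,0,0,0],[-0.17,0.78,0,0,0,0],[-0.17,0.78,0,0,0,0],[-0.17,0.78,0,0,0,0],[-0.17,0.78,0,0,0,0]]' | grep ee_pos; python3 -m jog '[[-0.17,0.78,0,0,0,0],[-0.17,0.78,0,0,0,0],[-0.17,0.78,0,0,0,0],[-0.17,0.78,0,0,0,0],[-0.17,0.78,0,0,0,0]]' | grep ee_pos; python3 -m jog '[[0,0,0,0,0,0.01],[0,0,0,0,0,0],[0,0,0,0,0,0]]'
python3 -c "
from h import *
go(500,-376.7,56,.08)
snap('top','t6');snap('scene','s6')
a=cv2.imread('pics/t6.png')[170:250,210:290];b=cv2.imread('pics/s6.png')[185:275,185:285]
a=cv2.resize(a,(400,400),interpolation=2);b=cv2.resize(b,(400,360),interpolation=2)
c=np.zeros((400,800,3),'u1');c[:,:400]=a;c[:360,400:]=b;cv2.imwrite('pics/c6.png',c)"
```

```text
ee_pos: [525.2, -179.2, 124.2]
ee_pos: [501.7, -377.3, 124.1]
clock: 22.22
ee_pos: [502.4, -375.2, 124.4]
tool_rot: [0.999, 0.041, -0.0, -0.0]
ft_force: [0.2, -0.7, -1.2]
width: 23.4
gripper_force: 59.6
t 22.23 pos [ 502.4 -375.2  124.4] yaw 0.0818 tilt [-0.     0.001 -1.   ] F [ 0.24 -0.74 -1.16] w 23.4 59.6
turn units [-0.     0.     0.001] shift before turn [-0.049  0.027  1.368] after turn [-0.05   0.026  1.368]
```

View pics/c6.png

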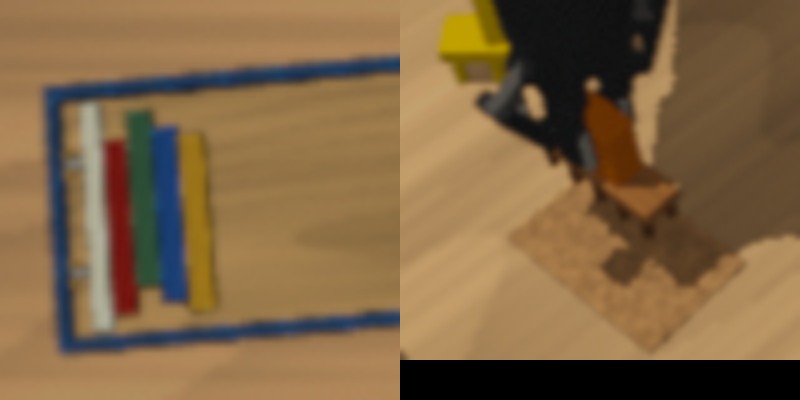

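The row is parallel, touching and still against the rail, and the rake is over the mat. I lower it gently.

```bash
python3 -m jog '[[-0.05,0.03,0.5,0,0,0],[0,0,0.5,0,0,0],[0,0,0.26,0,0,0],[0,0,0.06,0,0,0],[0,0,0,0,0,0]]' | grep -E "ee_pos|ft_force"; python3 -m jog '[[0,0,0.02,0,0,0],[0,0,0,0,0,0],[0,0,0,0,0,0]]' | grep -E "ee_pos|ft_force"; python3 -m jog '[[0,0,0.01,0,0,0],[0,0,0,0,0,0],[0,0,0,0,0,0]]' | grep -E "ee_pos|ft_force"
```

```text
ee_pos: [499.9, -378.4, 59.1]
ft_force: [-0.5, -0.4, -1.2]
ee_pos: [499.6, -378.4, 57.9]
ft_force: [0.7, -0.6, -1.7]
ee_pos: [499.6, -378.4, 57.1]
ft_force: [0.6, 0.7, -0.8]
```

```bash
python3 -m jog '[[0,0,0.02,0,0,0],[0,0,0,0,0,0],[0,0,0,0,0,0]]' | grep -E "ee_pos|ft_force"; python3 -m jog '[[0,0,0.01,0,0,0],[0,0,0,0,0,0],[0,0,0,0,0,0]]' | grep -E "ee_pos|ft_force"; python3 -m jog '[[0,0,0.008,0,0,0],[0,0,0,0,0,0],[0,0,0,0,0,0]]' | grep -E "ee_pos|ft_force"
```

```text
ee_pos: [499.5, -378.4, 56.0]
ft_force: [-0.0, -0.3, -0.9]
ee_pos: [499.5, -378.4, 55.6]
ft_force: [-0.2, -1.3, -2.1]
ee_pos: [499.5, -378.4, 55.2]
ft_force: [0.4, -0.2, -2.0]
```

```bash
python3 -m jog '[[0,0,0.01,0,0,0],[0,0,0,0,0,0],[0,0,0,0,0,0]]' | grep -E "ee_pos|ft_force"; python3 -m jog '[[0,0,0.008,0,0,0],[0,0,0,0,0,0],[0,0,0,0,0,0]]' | grep -E "ee_pos|ft_force"
```

```text
ee_pos: [499.6, -378.4, 55.0]
ft_force: [-2.5, 2.0, 5.3]
ee_pos: [499.6, -378.4, 55.0]
ft_force: [-3.4, 3.3, 11.4]
```

The rake is down on the mat. I release and lift clear.

```bash
python3 -m jog '[[0,0,-0.01,0,0,0],[0,0,0,0,0,0],[0,0,0,0,0,0],[0,0,0,0,0,0],[0,0,0,0,0,0]]' 100; python3 -m jog '[[0,0,0,0,0,0],[0,0,-0.2,0,0,0],[0,0,-0.6,0,0,0],[0,0,-0.9,0,0,0],[0,0,-0.9,0,0,0]]'; python3 -m jog '[[-0.9,0.7,-0.3,0,0,0],[-0.9,0.7,0,0,0,0],[-0.9,0.7,0,0,0,0],[-0.9,0.7,0,0,0,0],[0,0,0,0,0,0]]'
python3 -c "
from h import *
snap('top','t7');snap('scene','s7')
a=cv2.imread('pics/t7.png')[160:260,210:450];b=cv2.imread('pics/s7.png')[185:275,195:295]
a=cv2.resize(a,(720,300),interpolation=2);b=cv2.resize(b,(320,288),interpolation=2)
c=np.zeros((590,720,3),'u1');c[:300]=a;c[300:588,:320]=b;cv2.imwrite('pics/c7.png',c)
"
```

```text
clock: 26.2
ee_pos: [499.5, -378.3, 54.7]
tool_rot: [0.999, 0.04, -0.0, -0.0]
ft_force: [-0.4, 0.2, -0.2]
width: 85.5
gripper_force: 0.0
clock: 26.82
ee_pos: [499.4, -378.4, 186.8]
tool_rot: [0.999, 0.04, 0.0, 0.0]
ft_force: [1.2, 0.5, 0.9]
width: 85.6
gripper_force: 0.0
clock: 27.45
ee_pos: [326.6, -535.6, 200.7]
tool_rot: [0.999, 0.036, -0.001, 0.001]
ft_force: [0.7, -0.0, 0.3]
width: 85.2
gripper_force: 0.0
```

View pics/c7.png

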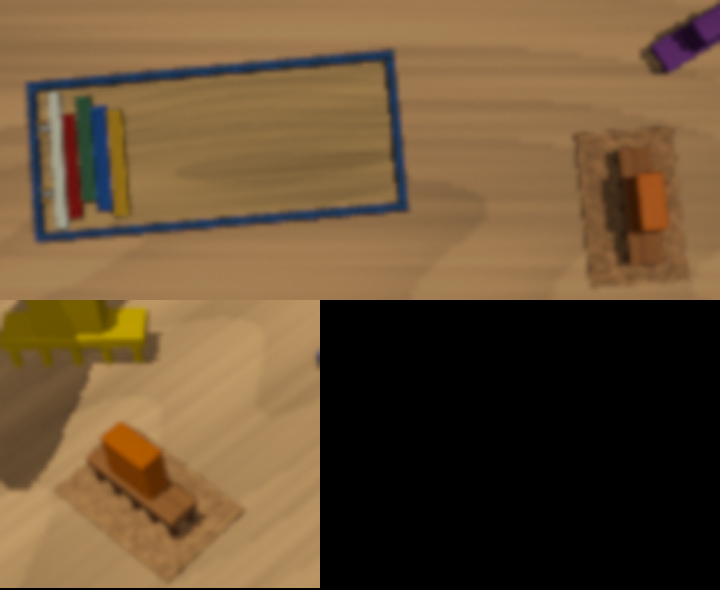

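The rake stands upright at the middle of the mat, at about (640,205) in the top crop. The row is intact against the rail at about (90,160).

```bash
python3 -c "
from station import env
print(env.finish_job())"
```

```text
the job is handed in; nothing more can be done
None
```

The job is handed in at about 27.5 s of the 72 s limit, with no verdict returned: the final pictures show the four sticks parallel and touching against the rail after a press of about 7 N for just over a second, and the rake released and upright near the mat's centre.

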